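# Push a row of fuse carriers into the test bay and gate it shut

## Robot

A 6-joint arm with a two-finger parallel gripper is mounted at the origin on the work surface. World frame = base frame: x ahead of the robot, y to its left, z up, the work surface at z = 0. Lengths are in m, angles in degrees, forces in N, time in s.
With the tool pointing down it reaches from about 0.35 to 0.95 m from the base axis. Payload 17.4 kg.
Tool frame: the origin (TCP) lies on the mounting face of the last link; the fingertips stand 186 mm ahead of it and the grasp point (between the pads) lies hold_point_z ahead of it (hold_point_z is the distance from the TCP to the grasp point, in m); z points along the fingers, y is the direction in which the jaws open and shut (so a half turn about z gives the same grasp; the last joint's range is limited). The gripper opens to 93 mm and grips with 3 to 60 N. Pads are 15 mm wide; open, the fingers measure 128 mm over their backs; the gripper's body (75 mm by 188 mm) begins 65 mm behind the grasp point.
Start: joints at [-78.885, 6.646, 82.598, -0, 90.757, -2.166], TCP at [0.155, -0.657, 0.405] pointing down, gripper open.
Joint ranges: [-162.19, 162.19], [-47.58, 125.68], [4.15, 143.07], [-65.23, 245.23], [0.69, 171.88], [-170.13, 170.13]. Speed limits (degrees/s): [108.29, 108.29, 127.2, 180, 180, 180].

## Interface

Orientations are given as [roll, pitch, yaw] about the fixed x, y, z axes, in that order (R = Rz(yaw) Ry(pitch) Rx(roll)).
In Python, from station import * gives the robot as it stands. The module is installed in compiled form; this text tells all that it offers.
- The arm moves only by the tool move_arm, never from a script. Its argument "commands" is a list of rows, each a list of 2 entries, a list of its own where there are three numbers: the shift along the tool's x, y, z in mm, then the turn, a rotation vector about the tool's x, y, z in degrees. A call has 1 to 5 rows; each row shifts and turns the pose as measured when the row begins, along the tool's axes as they then stand; what a row does not reach is not made up. A row lasts 1/8 s, in which the tool goes at most 62.5 mm and 10.7 degrees, less where a joint would pass 70% of its speed; a pose out of reach is approached as far as the arm can. A call with a gripper value outside its range is refused whole. "fingers" is the opening in per cent of the stroke, from 0 (shut) to 100 (fully open), set as the call begins (left out, the last holds). The fingers move at their own pace and stop on an object; the grip force is fixed at half the most. Time passes only in rows, so rows that do not move let the fingers close. It gives the time, the measured TCP pose, the force and the opening at its end, in the units of the state.
- state(): the state, without advancing time (a new reading comes with each control period).
- capture(name): name is "side" or "top" or "wrist"; returns (picture, depth): 400x640x3 uint8, red, green, blue; 400x640 float32, m along the optical axis (not along the pixel's ray), 0 where there is no reading.
- camera_info(name): a dict with "intrinsics" (3x3 intrinsics, pixels), "k1" (the pictures are not rectified: a ray, as slopes to the right and down, at radius r is drawn at 1 + k1 r^2 times it, then the intrinsics apply), "R" (3x3) and "t" (3): a world point X has camera coordinates R X + t. Camera axes: x right, y down, z forward; pixel columns grow to the right and rows downward; lengths in m; the calibration is good to about 2 mm. A picture is of the moment at which its call begins: read the wrist's pose just before it. camera_info takes no time and is no camera call; for the wrist camera it gives the pose at the moment of the call.
- finish_job(): hands the job in, once; it reports no verdict.
The state is a dict: "time_s": time; "joint_positions": joint angles; "qd": joint speeds; "tau": joint torques, N m; "tool_pos": TCP position; "ee_rot": TCP orientation; "ft_force": force on the tool from outside, world axes, zero at the start; "moment": the same for the moment, N m; "gripper_width": finger opening in m.
Only numpy, scipy, OpenCV 4.12 (cv2) and the standard library are available. Lean on these libraries where they do the work, as an engineer would, in place of code of your own. Each camera call takes 0.05 s, during which the arm holds its last target. There are 200 camera calls.

## Task

Push the row of four grey fuse carriers along the tiled shelf as one block into the test bay, until the leading one rests against the steel end stop and all four stand tight together in a straight line with the rails; do not lift or tip them, and do not let the row buckle or come apart. Then swing the aluminium gate bar fully shut behind the last carrier. Leave the other loose things on the shelf where they are.

Things in the scene. Friction and masses are not known exactly. Their poses are not given: they have to be found in the camera images.
- bay: Test bay fixed to the shelf. Origin on the shelf at the middle of the end stop's face; x points from the stop out through the open mouth (push the row towards -x), z up. Steel stop 90 mm wide, 50 mm high; behind it to x = -132 mm a grey test set, 150 wide, 85 high. No floor plate: carriers stay on the tiles. The row when home fills x = 0 to 112 mm (centres at 14, 42, 70, 98).
- bay_mouth (a point): Middle of the bay's straight part's end, bay x = 75 mm, y = 0, at rail-top height. Two aluminium rails, 8 mm high and 10 mm thick, run from the stop to here, 36 mm apart inside (bay y = -18 to 18 mm), then flare out to about 54 mm apart at x = 97 mm; the last carrier stays mostly outside them. Axes as the bay's.
- gate_pivot (a point): Top of the gate's upright pivot (steel boss, 18 mm diameter, 25 mm high), beside the mouth at bay x = 120, y = -55 mm. The gate bar is aluminium, 8 mm thick, 9 to 22 mm above the shelf, reaching 92 mm from the pivot. Axes as the bay's.
- gate (a joint): Hinge angle of the gate bar, rad. 0 = shut: the bar lies across the mouth along the bay's +y, inner face at bay x = 116 mm, at a hard stop. Grows as it swings out: pi/2 = bar points along the bay's +x; limit 2.3. Starts open, 1.7 to 2.1. Light friction (under 1 N at the post); stays where it is left.
- gate_post (a point): Top centre of the steel post on the gate bar, 52 mm above the shelf: upright pin 12 mm in diameter, standing 30 mm out of the bar's top (22 to 52 mm above the shelf), 75 mm from the pivot. Can be pushed sideways or pinched from above.
- carrier1: Grey moulded fuse carrier: block 28 mm (x, along the row) x 26 mm (y, across) x 36 mm high, a 12 x 20 x 9 mm grip ridge on top (45 mm overall), small brass contacts on its y sides; 70 to 120 g, loose. Origin: centre of the underside; z up, x along the row away from the bay. Leading carrier, nearest the bay.
- carrier2: Grey moulded fuse carrier: block 28 mm (x, along the row) x 26 mm (y, across) x 36 mm high, a 12 x 20 x 9 mm grip ridge on top (45 mm overall), small brass contacts on its y sides; 70 to 120 g, loose. Origin: centre of the underside; z up, x along the row away from the bay. Second in the row.
- carrier3: Grey moulded fuse carrier: block 28 mm (x, along the row) x 26 mm (y, across) x 36 mm high, a 12 x 20 x 9 mm grip ridge on top (45 mm overall), small brass contacts on its y sides; 70 to 120 g, loose. Origin: centre of the underside; z up, x along the row away from the bay. Third in the row.
- carrier4: Grey moulded fuse carrier: block 28 mm (x, along the row) x 26 mm (y, across) x 36 mm high, a 12 x 20 x 9 mm grip ridge on top (45 mm overall), small brass contacts on its y sides; 70 to 120 g, loose. Origin: centre of the underside; z up, x along the row away from the bay. Last in the row, farthest from the bay: its free face is the one to push.
- holder: Black bakelite fuse holder, 70 x 45 x 44 mm high, with two brass clips; bystander, origin under its centre.
- bolt_a: Brass bolt with a nut, standing on its head, 19 mm across, 50 mm high; bystander beside the bay, origin under its centre.
- bolt_b: Brass bolt with a nut, standing on its head, 19 mm across, 50 mm high; bystander beside the row, origin under its centre.
- fuse: White square ceramic fuse with steel blades, 99 x 31 x 31 mm high, lying; bystander beside the bay, origin under its centre.
- driver: Screwdriver, lying; bystander to the left of the row, origin under its middle.

How it is judged (in metres and radians):
On the way, in this order (a step that is already met when the one before it is completed fails the run):
1. all four carriers are home in the bay, tight against the stop and straight (x of carrier1 in the frame of bay between 0.01 and 0.102 m and y of carrier1 in the frame of bay between -0.006 and 0.006 m and angle between the x axis of each of carrier1, carrier2, carrier3, carrier4 and the x axis of bay, either way round below 0.15 rad and angle between each of carrier1, carrier2, carrier3, carrier4's own z axis and vertical below 0.1 rad and x of carrier2 in the frame of bay between 0.01 and 0.102 m and y of carrier2 in the frame of bay between -0.006 and 0.006 m and x of carrier3 in the frame of bay between 0.01 and 0.102 m and y of carrier3 in the frame of bay between -0.006 and 0.006 m and x of carrier4 in the frame of bay between 0.01 and 0.102 m and y of carrier4 in the frame of bay between -0.006 and 0.006 m), for 0.2 s.
2. the gate bar is shut behind them (value of joint gate below 0.06 rad), for 0.2 s.
At the end, for the whole second after the job is handed in: All four carriers stand upright in the bay within 4 mm of being tight against the stop (every centre 10 to 102 mm from the stop face), within 6 mm of the bay's middle line and 0.15 rad of straight; the gate is within 0.06 rad of shut; all is at rest (all of step 1 and value of joint gate below 0.06 rad and linear speed of each of carrier1, carrier2, carrier3, carrier4 below 0.01 m/s and velocity of joint gate between -0.05 and 0.05 rad/s); the robot touches nothing.
It fails at once if a carrier is lifted off the shelf (15 mm) or tips (0.35 rad) (height (world z) of any of carrier1, carrier2, carrier3, carrier4 above 0.015 m or angle between any of carrier1, carrier2, carrier3, carrier4's own z axis and vertical above 0.35 rad).
It fails at once if the row buckles: a carrier turns more than 0.4 rad off the bay's line (angle between the x axis of any of carrier1, carrier2, carrier3, carrier4 and the x axis of bay, either way round above 0.4 rad).
It fails at once if the row comes apart: neighbours' centres are more than 42 mm apart (distance between carrier1 and carrier2 above 0.042 m or distance between carrier2 and carrier3 above 0.042 m or distance between carrier3 and carrier4 above 0.042 m).
It fails at once if a bystander is moved more than 20 mm (distance of any of holder, bolt_a, bolt_b, fuse, driver from where it was at the start of the episode above 0.02 m).
It also fails if it takes over 56 s, if anything falls off the work surface, if the arm or the gripper's body presses on something with over 40 N, if the wrist force passes 120 N, or if a joint passes its speed limit or range.

## Working session

There is one attempt and no reset: what is moved stays moved. The work goes in short steps, Python scripts to look and compute and a tool call to move; the robot and the scene stay as the last step left them, time stands still between calls to the robot, and variables do not carry over. Pictures are saved under pics/ and viewed, on a budget of 10 in all, crops included, one or two more only if the job needs it, and the job is handed in when it is done.

Besides the shell and the picture viewer there is one more tool, called as a command line: name --argument value ..., lists and objects as JSON in quotes. move_arm: Moves the arm, as the interface text tells. Its arguments: {"type":"object","properties":{"commands":{"type":"array"},"fingers":{"type":"number"}},"required":["commands"]}

```bash
mkdir -p pics
python3 - <<'E'
from station import *
import cv2,numpy as np
print(state())
for n in("top","side"):
    p,d=capture(n); cv2.imwrite(f"pics/{n}0.png",p[:,:,::-1]); np.savez(f"{n}0.npz",p=p,d=d)
    c=camera_info(n); print(n,c)
E
```

```text
{'time_s': 0.0, 'joint_positions': array([-7.88846992e+01,  6.67212179e+00,  8.26360517e+01,  1.30287262e-03,
        9.07571664e+01, -2.16549933e+00]), 'qd': array([-0.0879319 ,  0.07501021,  0.04271434,  0.01119   , -0.00921357,
        0.05444917]), 'tau': array([ 2.08485005e-05, -7.21267819e+01, -6.22612166e+01,  7.80829880e-02,
        2.37786962e-02, -1.09262023e-04]), 'tool_pos': array([ 0.15506023, -0.65694683,  0.40402532]), 'ee_rot': array([-1.79934756e+02, -3.77078438e-03,  1.32808144e+01]), 'ft_force': array([ 0.15237057, -0.05715849, -0.01109574]), 'moment': array([-0.04026836,  0.01586038,  0.00280184]), 'gripper_width': 0.09302892650131009}
top {'intrinsics': array([[472.98656632,   0.        , 324.70835844],
       [  0.        , 472.98656632, 206.59373408],
       [  0.        ,   0.        ,   1.        ]]), 'k1': -0.10992635591717032, 'R': array([[ 0.01791916, -0.99958893,  0.02238003],
       [-0.98554819, -0.02142962, -0.16803432],
       [ 0.16844484, -0.01904557, -0.98552707]]), 't': array([0.09096967, 0.54526144, 0.80719567])}
side {'intrinsics': array([[414.50073146,   0.        , 315.02661514],
       [  0.        , 414.50073146, 202.07634993],
       [  0.        ,   0.        ,   1.        ]]), 'k1': -0.07790802488421679, 'R': array([[ 0.86755821, -0.49728437,  0.0071414 ],
       [-0.36814788, -0.6517897 , -0.66305153],
       [ 0.33437985,  0.57260671, -0.74853969]]), 't': array([-0.4314564 ,  0.34327695,  0.61733134])}
```

View pics/top0.png

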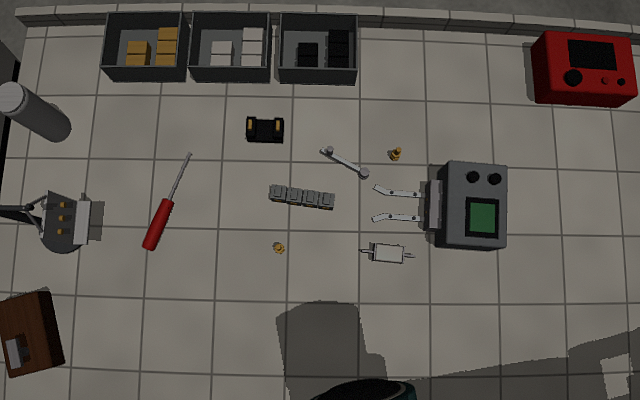

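View pics/side0.png

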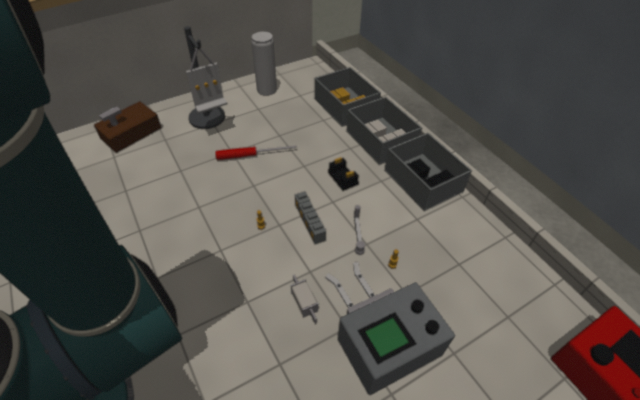

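The top view shows the row at about (270-335, 185-208) and the bay mouth at (375-430, 188-220). The gate pivot is at (364,173), the post is near (328,150), and the stop is at (433,205). Next I'll measure positions from a zoomed crop and the depth.

```bash
cat > h.py <<'E'
import numpy as np,cv2
from station import *
def cam(n):
    c=camera_info(n);return c["intrinsics"],np.array([c["k1"],0,0,0.]),c["R"],c["t"]
def rays(c,uv):
    K,k,R,t=c; r=np.asarray(uv,float).reshape(-1,2); r=(r-K[:2,2])/[K[0,0],K[1,1]]
    s=r.copy()
    for _ in range(20): s=r/(1+k[0]*(s**2).sum(1,keepdims=True))
    return np.c_[s,np.ones(len(s))]
def onplane(c,uv,z):
    K,k,R,t=c; o=-R.T@t; d=rays(c,uv)@R
    return o+d*((z-o[2])/d[:,2])[:,None]
def proj(c,X):
    K,k,R,t=c; p=np.asarray(X).reshape(-1,3)@R.T+t; s=p[:,:2]/p[:,2:]; s=s*(1+k[0]*(s**2).sum(1,keepdims=True))
    return s*[K[0,0],K[1,1]]+K[:2,2]
def cloud(c,d):
    v,u=np.mgrid[:d.shape[0],:d.shape[1]]; K,k,R,t=c
    P=(rays(c,np.c_[u.ravel(),v.ravel()])*d.reshape(-1,1)-t)@R
    return P.reshape(*d.shape,3)
E
python3 - <<'E'
from h import *
f=np.load("top0.npz");c=cam("top");P=cloud(c,f["d"])
cr=f["p"][130:270,235:455,::-1];cv2.imwrite("pics/z.png",cv2.resize(cr,None,fx=3.6,fy=3.6,interpolation=cv2.INTER_CUBIC))
Z=P[...,2]
print("floor",np.median(Z[260:300,100:200]),Z[260:300,100:200].std())
m=((Z>.006)&(f["d"]>0)).astype(np.uint8); m[:125]=0;m[280:]=0;m[:,:230]=0
n,l,s,ce=cv2.connectedComponentsWithStats(m)
for i in range(1,n):
    if s[i,4]>25:
        q=P[l==i]; zz=np.percentile(q[:,2],[50,95,100]); print(s[i],q.mean(0).round(4),zz.round(4))
E
```

```text
floor 0.00045809659616809857 0.04635287667720441
[246 125  38  18 633] [0.6869 0.2185 0.0222] [0.016  0.0405 0.0489]
[321 146  48  33 372] [0.6325 0.0637 0.0242] [0.0224 0.051  0.0551]
[390 147  12  13  97] [ 0.6513 -0.0307  0.0303] [0.0267 0.0511 0.0523]
[ 372  161  136   90 7169] [ 0.5452 -0.1421  0.0715] [0.0842 0.0884 0.101 ]
[ 270  184   65   26 1045] [0.562  0.1441 0.0359] [0.0364 0.0464 0.0496]
[274 243  10  11  79] [0.4682 0.1832 0.0324] [0.0274 0.0509 0.0526]
[361 243  55  21 625] [ 0.4628 -0.0151  0.0281] [0.0295 0.0322 0.0348]
```

View pics/z.png

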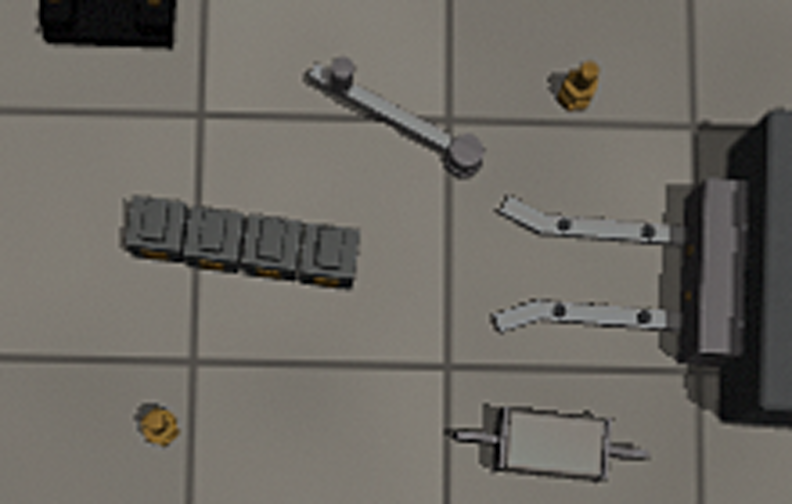

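The crop shows ridge centres near crop px (155,218), (214,229), (270,240), (330,247). The rails run x=540-665 at y≈228 and 312. The stop top spans (702-742, 180-352), the pivot top is (466,150), and the post top is (343,70).

Run:
```python
from h import *
f=np.load("top0.npz");c=cam("top");P=cloud(c,f["d"]);Z=P[...,2]
g=cv2.cvtColor(f["p"],cv2.COLOR_RGB2GRAY)
def comps(m,roi,lo,hi,mn=8):
    M=np.zeros(Z.shape,np.uint8);u0,v0,u1,v1=roi
    M[v0:v1,u0:u1]=((Z>lo)&(Z<hi))[v0:v1,u0:u1]
    n,l,s,_=cv2.connectedComponentsWithStats(M,connectivity=4)
    return [P[l==i] for i in range(1,n) if s[i,4]>=mn]
print("ridges")
for q in comps(0,(262,178,342,212),.0415,.05): print(len(q),q.mean(0).round(4),(q.min(0)+q.max(0))[:2]/2)
# block top hull rectangle
q=np.concatenate(comps(0,(262,178,342,215),.034,.05))
r=cv2.minAreaRect((q[:,:2]*1000).astype(np.float32));print("row rect",r)
print("rails z")
for q in comps(0,(395,180,423,226),.005,.012): 
    vx=cv2.fitLine(q[:,:2].astype(np.float32),cv2.DIST_HUBER,0,.01,.01).ravel();print(len(q),q.mean(0).round(4),vx, np.degrees(np.arctan2(vx[1],vx[0])),"y range",q[:,1].min(),q[:,1].max())
print("stop")
for q in comps(0,(420,170,445,235),.044,.056): print(len(q),q.min(0),q.max(0),q.mean(0),cv2.minAreaRect((q[:,:2]*1000).astype(np.float32)))
q=np.concatenate(comps(0,(436,150,515,255),.08,.09));print("set",cv2.minAreaRect((q[:,:2]*1000).astype(np.float32)))
print("post")
for q in comps(0,(318,140,345,165),.045,.056): print(len(q),q.mean(0))
print("pivot")
for q in comps(0,(350,160,372,182),.0235,.03): print(len(q),q.mean(0))
K=lambda x,y:(235+x/3.6-.36,130+y/3.6-.36)
for n,x,y,z in[("post",343,70,.052),("piv",466,150,.025),("stop",702,180,.05),("stop",696,350,.05),("railU",565,223,.008),("railU",648,231,.008),("railL",560,310,.008),("railL",645,317,.008),("r1",330,247,.045),("r2",270,240,.045),("r3",214,229,.045),("r4",155,218,.045),("boltb",158,425,.025)]:
    print(n,onplane(c,K(x,y),z).round(4))
```

```text
ridges
75 [0.5702 0.1878 0.0451] [0.57013744 0.18789947]
75 [0.5656 0.1585 0.0451] [0.5664351  0.15873861]
71 [0.5623 0.1287 0.0449] [0.56231761 0.12871654]
70 [0.5584 0.0996 0.0453] [0.55852481 0.09967308]
row rect ((564.5503540039062, 143.76593017578125), (117.89682006835938, 27.01195526123047), 82.2769546508789)
rails z
147 [ 0.5784 -0.0582  0.0078] [ 0.06180001  0.99808854  0.5783928  -0.05815636] 86.456856 y range -0.08465910378591375 -0.031908036840439066
143 [ 0.5323 -0.0573  0.008 ] [ 0.05510049  0.9984808   0.53206444 -0.05952266] 86.84137 y range -0.08393494190937266 -0.03158757263488762
stop
663 [ 0.49702742 -0.11407457  0.04404935] [ 0.61667715 -0.08593786  0.0559829 ] [ 0.55262733 -0.09976143  0.04993464] ((557.5374755859375, -99.6574935913086), (22.313589096069336, 119.91671752929688), 86.21057891845703)
set ((548.5138549804688, -164.45852661132812), (111.34355163574219, 150.81161499023438), 86.33922576904297)
post
35 [0.64981949 0.09516268 0.051318  ]
pivot
64 [0.61546465 0.02923434 0.02545831]
post [[0.649  0.0943 0.052 ]]
piv [[0.6155 0.0287 0.025 ]]
stop [[ 0.5967 -0.0892  0.05  ]]
stop [[ 0.5096 -0.0844  0.05  ]]
railU [[ 0.5814 -0.0257  0.008 ]]
railU [[ 0.5781 -0.07    0.008 ]]
railL [[ 0.5349 -0.0227  0.008 ]]
railL [[ 0.5321 -0.0677  0.008 ]]
r1 [[0.5587 0.0991 0.045 ]]
r2 [[0.5616 0.1293 0.045 ]]
r3 [[0.5667 0.1576 0.045 ]]
r4 [[0.5716 0.1874 0.045 ]]
boltb [[0.4692 0.1839 0.025 ]]
```

move_arm --commands '[[[38, -47, 0], [0, 0, 0]], [[38, -47, 0], [0, 0, 0]], [[38, -47, 0], [0, 0, 0]], [[38, -47, 0], [0, 0, 0]], [[38, -47, 0], [0, 0, 0]]]' --fingers 0

```text
time_s: 0.72
tool_pos: [0.2875, -0.3797, 0.401]
ee_rot: [-179.7, 0.0, 13.0]
ft_force: [0.9, -1.4, 1.1]
gripper_width: 0.0475
```

move_arm --commands '[[[38, -47, 0], [0, 0, 0]], [[38, -47, 0], [0, 0, 0]], [[38, -47, 0], [0, 0, 0]], [[38, -47, 0], [0, 0, 0]], [[38, -47, 0], [0, 0, 0]]]'

```text
time_s: 1.35
tool_pos: [0.4213, -0.0984, 0.4021]
ee_rot: [-179.7, -0.1, 12.9]
ft_force: [0.9, -0.7, -0.3]
gripper_width: 0.0012
```

move_arm --commands '[[[38, -47, 0], [0, 0, 0]], [[38, -47, 0], [0, 0, 0]], [[38, -47, 0], [0, 0, 0]], [[38, -47, 0], [0, 0, 0]], [[38, -47, 0], [0, 0, 0]]]'

```text
time_s: 1.98
tool_pos: [0.5556, 0.1839, 0.4032]
ee_rot: [-179.8, -0.1, 13.0]
ft_force: [0.9, -1.1, 0.8]
gripper_width: 0.0006
```

move_arm --commands '[[[0, 0, 0], [0, 0, -10]], [[0, 0, 0], [0, 0, -10]], [[0, 0, 0], [0, 0, -10]], [[0, 0, 0], [0, 0, -10]], [[0, 0, 0], [0, 0, -10]]]'

```text
time_s: 2.6
tool_pos: [0.5567, 0.1886, 0.3996]
ee_rot: [-179.7, -0.1, 64.7]
ft_force: [-0.1, -0.4, -0.1]
gripper_width: 0.0007
```

```bash
cat >> h.py <<'E'
from scipy.spatial.transform import Rotation as Ro
O=np.array([.5533,-.0868]);A=np.radians(86.4);U=np.array([np.cos(A),np.sin(A)]);V=np.array([-U[1],U[0]])
def bay(p): d=np.asarray(p)[...,:2]-O; return np.stack([d@U,d@V],-1)
def world(b): return O+b[0]*U+b[1]*V
def delta(xyz,yaw):
    s=state();R=Ro.from_euler("xyz",s["ee_rot"],degrees=True);G=Ro.from_euler("xyz",[180,0,yaw],degrees=True)
    print("t",round(s["time_s"],2),"pos",s["tool_pos"].round(4),"rot",s["ee_rot"].round(2),"bay",bay(s["tool_pos"]).round(4),"F",s["ft_force"].round(2),"w",round(s["gripper_width"],4))
    print("shift mm",(R.inv().apply(np.array(xyz)-s["tool_pos"])*1000).round(1),"turn",(R.inv()*G).as_rotvec(degrees=True).round(2))
def carriers():
    p,d=capture("top");P=cloud(cam("top"),d);Z=P[...,2]
    M=((Z>.0415)&(Z<.05)).astype(np.uint8);b=bay(P);M[(b[...,0]<-.0)|(b[...,0]>.31)|(abs(b[...,1])>.03)]=0
    n,l,s,_=cv2.connectedComponentsWithStats(M,connectivity=4)
    for i in range(1,n):
        if s[i,4]>15:
            q=P[l==i];r=cv2.minAreaRect((bay(q)*1000).astype(np.float32));print(s[i,4],(bay(q).mean(0)*1000).round(1),np.round(r[1],1),round(r[2],1))
    return p,d
E
python3 - <<'E'
from h import *
a=np.radians(82.4);g=np.array([.5702,.1878])+.035*np.array([np.cos(a),np.sin(a)])
print(g);delta([*g,.26],82.4)
p,d=capture("wrist");cv2.imwrite("pics/w1.png",p[:,:,::-1]);carriers()
E
```

```text
[0.57482897 0.22249254]
t 2.6 pos [0.5567 0.1886 0.3996] rot [-1.797e+02 -7.000e-02  6.473e+01] bay [0.2751 0.0139] F [-0.12 -0.43 -0.14] w 0.0007
shift mm [ 38.2   2.7 139.6] turn [ -0.29  -0.11 -17.67]
45 [273.5   2. ] [20.7  9.8] 59.4
75 [245.6   3. ] [19.7 12.1] 85.9
71 [215.6   4.6] [10.9 19.2] 4.9
```

move_arm --commands '[[[24, 1, 0], [0, 0, -9]], [[26, -6, 0], [0, 0, -9]], [[0, 0, 50], [0, 0, 0]], [[0, 0, 50], [0, 0, 0]]]'

```text
time_s: 3.2
tool_pos: [0.5701, 0.2384, 0.301]
ee_rot: [179.9, -0.3, 81.9]
ft_force: [0.3, -0.8, -0.4]
gripper_width: 0.0005
```

Run:
```python
from h import *
a=np.radians(82.4);g=np.array([.5702,.1878])+.035*np.array([np.cos(a),np.sin(a)])
delta([*g,.192],82.4)
p,d=carriers();cv2.imwrite("pics/t1.png",cv2.resize(p[130:270,235:455,::-1],None,fx=3.6,fy=3.6,interpolation=cv2.INTER_CUBIC))
```

```text
t 3.2 pos [0.5701 0.2384 0.301 ] rot [179.95  -0.32  81.92] bay [0.3256 0.0037] F [ 0.33 -0.85 -0.37] w 0.0005
shift mm [-15.7   6.8 108.9] turn [ 0.05 -0.32 -0.48]
69 [215.6   4.6] [10.9 18.8] 4.9
72 [186.2   6.9] [10.9 20.2] 4.6
```

View pics/w1.png

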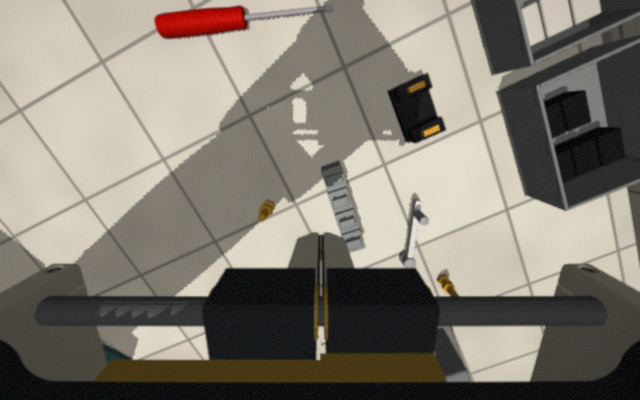

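The wrist view shows the closed fingers centred and the row ahead of them, with no obstacle where I will descend. Descending behind carrier 4.

move_arm --commands '[[[0, 7, 30], [0, 0, 0]], [[0, 0, 40], [0, 0, 0]], [[0, 0, 30], [0, 0, 0]], [[0, 0, 6], [0, 0, 0]]]'

```text
time_s: 3.75
tool_pos: [0.576, 0.2372, 0.187]
ee_rot: [-179.6, -0.1, 81.0]
ft_force: [-0.4, 0.2, -0.3]
gripper_width: 0.0003
```

```bash
cat >> h.py <<'E'
def scar(png=None):
    p,d=capture("side");P=cloud(cam("side"),d);Z=P[...,2]
    b=bay(P);M=((Z>.0405)&(Z<.0475)&(d>0)).astype(np.uint8);M[(b[...,0]<-.0)|(b[...,0]>.31)|(abs(b[...,1])>.03)]=0
    n,l,s,_=cv2.connectedComponentsWithStats(M,connectivity=4)
    for i in range(1,n):
        if s[i,4]>12:
            q=b[l==i]*1000;r=cv2.minAreaRect(q.astype(np.float32));print(s[i,4],q.mean(0).round(1),np.round(r[0],1),np.round(r[1],1),round(r[2],1))
    if png:
        cv2.imwrite(png,cv2.resize(p[150:350,230:450,::-1],None,fx=3,fy=3,interpolation=cv2.INTER_CUBIC))
E
python3 - <<'E'
from h import *
a=np.radians(82.4);g=np.array([.5702,.1878])+.0215*np.array([np.cos(a),np.sin(a)])
delta([*g,.191],82.4)
scar("pics/s1.png");carriers()
E
```

```text
t 3.75 pos [0.576  0.2372 0.187 ] rot [-1.7962e+02 -8.0000e-02  8.0990e+01] bay [ 0.3248 -0.0023] F [-0.43  0.15 -0.25] w 0.0003
shift mm [-28.2   1.4  -4. ] turn [-0.38 -0.09 -1.41]
50 [270.5  -0. ] [270.9   0.3] [12.9 19.7] 4.7
51 [240.7   2.9] [242.1   2.8] [13.5 19.2] 4.1
50 [211.1   4.6] [212.2   4.1] [18.7 13.4] 81.6
59 [181.8   6.6] [182.    6.2] [19.8 12.3] 87.5
29 [278.   -1.1] [ 7.4 13.1] 2.8
71 [215.6   4.6] [10.9 18.9] 4.8
72 [186.3   6.8] [10.9 20.5] 4.6
```

View pics/s1.png

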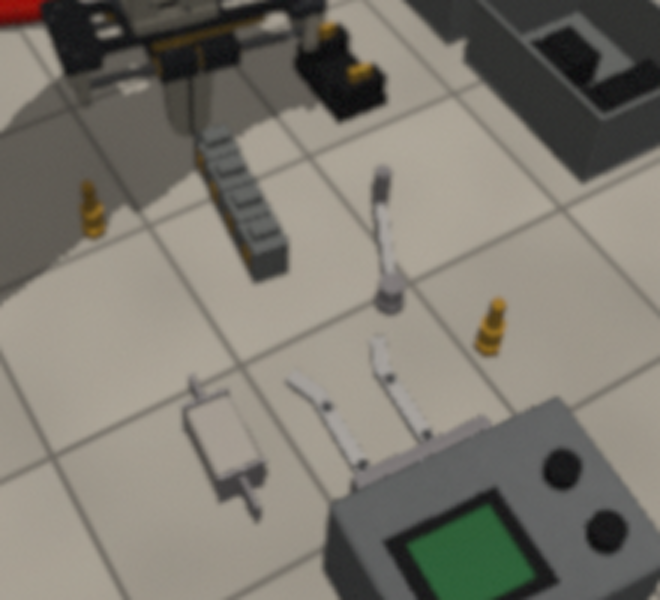

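The side view shows the fingers about 20 mm behind carrier 4, the row intact and the lane to the bay clear. I'm now making contact gently.

move_arm --commands '[[[-8, 1, -2], [0.4, 0, -0.7]], [[-8, 0, -2], [0, 0, -0.7]], [[-5, 0, 0], [0, 0, 0]], [[-4, 0, 0], [0, 0, 0]], [[-4, 0, 0], [0, 0, 0]]]'

```text
time_s: 4.47
tool_pos: [0.5742, 0.2066, 0.1978]
ee_rot: [-179.6, -0.3, 82.5]
ft_force: [1.0, 0.4, -0.5]
gripper_width: 0.0003
```

Run:
```python
from h import *
a=np.radians(82.4);g=np.array([.5702,.1878])+.0215*np.array([np.cos(a),np.sin(a)])
delta([*g,.191],82.4)
scar()
```

```text
t 4.47 pos [0.5742 0.2066 0.1978] rot [-179.61   -0.31   82.45] bay [ 0.2942 -0.0024] F [ 0.96  0.4  -0.52] w 0.0003
shift mm [ 2.3 -1.4  6.8] turn [-0.39 -0.31  0.05]
36 [ 2.844e+02 -1.000e-01] [2.846e+02 1.000e-01] [30.9  5.1] 80.2
48 [268.    0.5] [2.686e+02 1.000e-01] [19.7 13. ] 80.8
52 [240.4   3.4] [241.3   3. ] [19.4 11.9] 85.0
50 [211.3   4.5] [211.6   4. ] [19.9 12.2] 81.2
56 [181.8   6.4] [182.4   5.7] [19.1 11.6] 88.5
```

move_arm --commands '[[[-5, 0.3, 1], [0, 0, -0.3]], [[-5, 0.3, 1], [0, 0, -0.3]], [[-5, 0.3, 1], [0, 0, -0.3]], [[-5, 0.3, 1], [0, 0, -0.3]], [[-5, 0.3, 1], [0, 0, -0.3]]]'

```text
time_s: 5.15
tool_pos: [0.573, 0.1817, 0.1941]
ee_rot: [-179.8, -0.6, 84.1]
ft_force: [0.8, 6.5, 4.2]
gripper_width: 0.0005
```

Run:
```python
from h import *
delta([*world([.119,-.002]),.193],86.4)
scar()
```

```text
t 5.15 pos [0.573  0.1817 0.1941] rot [-179.77   -0.59   84.11] bay [ 0.2692 -0.0028] F [0.81 6.48 4.24] w 0.0005
shift mm [-150.1    5.2   -0.5] turn [-0.22 -0.59 -2.29]
33 [259.7  -0.5] [260.   -0.7] [30.2  3.9] 86.7
51 [244.3  -0.7] [244.8  -1.1] [20.1 13. ] 87.4
52 [215.9   1.3] [216.2   1.4] [12.9 19.7] 1.8
60 [188.3   2.8] [189.4   2.2] [20.5 13.1] 86.9
58 [160.5   3.8] [161.2   3.8] [19.6 12.9] 88.0
```

move_arm --commands '[[[-6, 0.2, 0], [0, 0.1, -0.3]], [[-6, 0.2, 0], [0, 0.1, -0.3]], [[-6, 0.1, 0], [0, 0.1, -0.3]], [[-6, 0.1, 0], [0, 0.1, -0.3]], [[-6, 0.1, 0], [0, 0.1, -0.3]]]'

```text
time_s: 5.82
tool_pos: [0.5709, 0.15, 0.1939]
ee_rot: [-179.8, -1.2, 85.7]
ft_force: [0.8, 5.3, 4.8]
gripper_width: 0.0006
```

Run:
```python
from h import *
delta([*world([.119,-.002]),.193],86.4)
scar()
```

```text
t 5.83 pos [0.5709 0.15   0.1939] rot [-179.82   -1.18   85.73] bay [ 0.2375 -0.0027] F [0.76 5.3  4.78] w 0.0006
shift mm [-118.5    0.7   -1.5] turn [-0.18 -1.18 -0.66]
35 [ 2.293e+02 -1.000e-01] [229.9  -1.5] [32.1  4.6] 88.2
49 [214.4  -1.3] [215.6  -1.3] [13.2 19.3] 4.6
54 [185.9  -0. ] [ 1.87e+02 -1.00e-01] [19.1 13.3] 86.6
61 [158.2   0.2] [158.9  -0. ] [19.8 12.5] 88.8
64 [130.1   1.1] [130.9   0.8] [19.8 12.3] 88.4
```

move_arm --commands '[[[-6, 0, 0], [0, -0.2, -0.3]], [[-6, 0, 0], [0, -0.2, -0.3]], [[-6, 0, 0], [0, -0.2, -0.2]], [[-6, 0, 0], [0, -0.2, -0.2]], [[-6, 0, 0], [0, -0.2, 0]]]'

```text
time_s: 6.5
tool_pos: [0.5688, 0.1181, 0.1936]
ee_rot: [-179.8, -0.2, 86.8]
ft_force: [0.2, 5.5, 3.5]
gripper_width: 0.0006
```

Run:
```python
from h import *
delta([*world([.119,-.002]),.193],86.4)
scar()
```

```text
t 6.5 pos [0.5688 0.1181 0.1936] rot [-1.7984e+02 -1.5000e-01  8.6790e+01] bay [ 0.2055 -0.0026] F [0.18 5.54 3.49] w 0.0006
shift mm [-86.5  -1.2   0.4] turn [-0.16 -0.15  0.39]
40 [195.8   1.9] [195.2   1.5] [32.6 10.9] 67.9
57 [179.5  -1.6] [180.2  -1.7] [19.4 12.4] 84.1
61 [151.4  -1.2] [152.   -1.6] [19.6 13.1] 88.0
58 [123.7  -1.5] [123.9  -2. ] [12.4 19.3] 2.0
61 [96.5 -0.2] [97.7 -0.5] [19.9 11.3] 88.3
```

move_arm --commands '[[[-6, -0.2, 0], [0, 0, 0]], [[-6, -0.2, 0], [0, 0, 0]], [[-6, -0.2, 0], [0, 0, 0]], [[-6, -0.2, 0], [0, 0, 0]], [[-6, -0.2, 0], [0, 0, 0]]]'

```text
time_s: 7.18
tool_pos: [0.566, 0.0861, 0.1935]
ee_rot: [-179.8, -0.1, 86.8]
ft_force: [0.6, 5.2, 3.3]
gripper_width: 0.0005
```

Run:
```python
from h import *
delta([*world([.119,-.001]),.193],86.4)
scar("pics/s2.png")
```

```text
t 7.17 pos [0.566  0.0861 0.1935] rot [-1.7984e+02 -1.3000e-01  8.6780e+01] bay [ 0.1733 -0.0018] F [0.55 5.15 3.32] w 0.0005
shift mm [-54.3  -1.1   0.4] turn [-0.16 -0.13  0.38]
36 [162.9   0.8] [162.2   1.1] [31.1  7.2] 78.7
62 [147.1  -0.7] [147.8  -1.2] [19.9 12. ] 89.9
53 [1.196e+02 1.000e-01] [120.3  -0.4] [18.  11.5] 89.3
68 [93.1  0.4] [94.   0.2] [20.8 12.1] 87.8
72 [64.9  0.2] [66.  -0.1] [13.1 20.1] 0.6
```

View pics/s2.png

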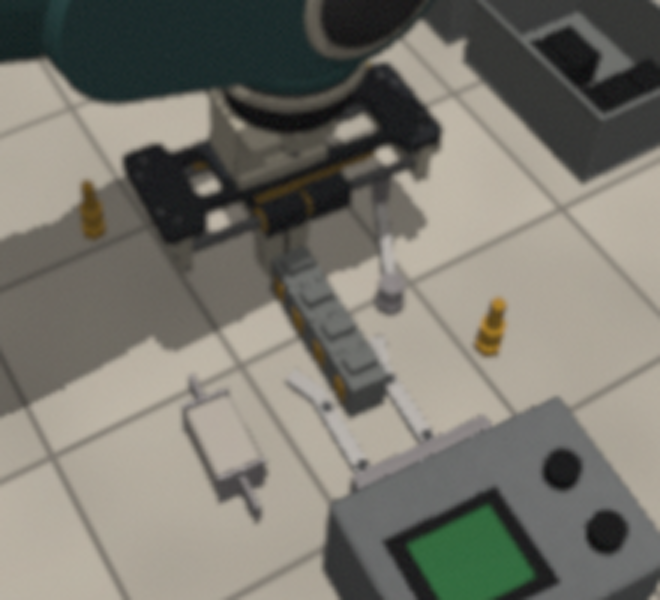

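The row is straight and tight, and the leading carrier at about (360,385) is centred between the rails. The pusher has about 54 mm left to travel.

move_arm --commands '[[[-6, 0, 0], [0, 0, 0.1]], [[-6, 0, 0], [0, 0, 0.1]], [[-6, 0, 0], [0, 0, 0.1]], [[-6, 0, 0], [0, 0, 0]], [[-6, 0, 0], [0, 0, 0]]]'

```text
time_s: 7.85
tool_pos: [0.564, 0.0545, 0.1935]
ee_rot: [-179.8, -0.1, 86.4]
ft_force: [0.2, 4.8, 4.5]
gripper_width: 0.0005
```

move_arm --commands '[[[-5, 0, 0], [0, 0, 0]], [[-4, 0, 0], [0, 0, 0]], [[-4, 0, 0], [0, 0, 0]]]'

```text
time_s: 8.22
tool_pos: [0.5631, 0.0408, 0.1935]
ee_rot: [-179.8, -0.2, 86.4]
ft_force: [0.3, 4.7, 4.2]
gripper_width: 0.0005
```

Run:
```python
from h import *
delta([*world([.119,-.001]),.193],86.4)
scar()
```

```text
t 8.22 pos [0.5631 0.0408 0.1935] rot [-1.7982e+02 -1.6000e-01  8.6430e+01] bay [ 0.128  -0.0018] F [0.31 4.68 4.17] w 0.0005
shift mm [-9.  -0.8  0.5] turn [-0.18 -0.16  0.03]
15 [117.9  -6.6] [118.3  -6.3] [13.7  3.7] 87.1
18 [118.6  11.5] [118.3  10.7] [15.3  7.1] 59.3
57 [103.    0.4] [103.3   0.6] [20.  11.3] 87.6
71 [75.7  1. ] [76.3  0.4] [19.9 13.4] 88.1
72 [47.8  0.9] [47.9  0.6] [19.7 13. ] 80.9
78 [19.6  1.1] [20.5  1. ] [12.9 19.8] 2.4
```

move_arm --commands '[[[-3, 0, 0], [0, 0, 0]], [[-2, 0, 0], [0, 0, 0]]]'

```text
time_s: 8.52
tool_pos: [0.5627, 0.0353, 0.1934]
ee_rot: [-179.8, -0.2, 86.4]
ft_force: [1.2, 5.2, 4.4]
gripper_width: 0.0003
```

move_arm --commands '[[[-2, 0, 0], [0, 0, 0]]]'

```text
time_s: 8.65
tool_pos: [0.5626, 0.0333, 0.1934]
ee_rot: [-179.8, -0.2, 86.4]
ft_force: [1.0, 4.8, 4.2]
gripper_width: 0.0001
```

move_arm --commands '[[[-1.5, 0, 0], [0, 0, 0]]]'

```text
time_s: 8.78
tool_pos: [0.5624, 0.0318, 0.1934]
ee_rot: [-179.8, -0.2, 86.4]
ft_force: [0.5, 5.3, 3.0]
gripper_width: 0.0006
```

Run:
```python
from h import *
delta([*world([.119,-.001]),.193],86.4)
scar()
```

```text
t 8.78 pos [0.5624 0.0318 0.1934] rot [-179.8    -0.18   86.41] bay [ 0.119  -0.0017] F [0.5  5.29 3.03] w 0.0006
shift mm [ 0.  -0.7  0.4] turn [-0.2  -0.18  0.01]
23 [109.2  -3.2] [108.9  -2.4] [23.8  3.4] 86.2
64 [94.7  0.9] [95.3  0.6] [12.4 19.3] 1.6
75 [66.8  1.4] [67.2  0.7] [19.6 12. ] 87.8
74 [38.7  1. ] [39.7  0.8] [13.1 19.7] 2.1
80 [10.6  1.2] [11.3  0.9] [21.3 12. ] 87.2
```

No force rise yet, so I'll continue in small steps until the row meets the stop.

move_arm --commands '[[[-1.2, 0, 0], [0, 0, 0]]]'

```text
time_s: 8.95
tool_pos: [0.5624, 0.0311, 0.1935]
ee_rot: [-179.8, -0.3, 86.4]
ft_force: [0.5, 19.6, 3.6]
gripper_width: 0.0003
```

move_arm --commands '[[[-1, 0, 0], [0, 0, 0]]]'

```text
time_s: 9.07
tool_pos: [0.5623, 0.0308, 0.1935]
ee_rot: [-179.8, -0.4, 86.4]
ft_force: [2.0, 15.0, 3.2]
gripper_width: 0.0004
```

Run:
```python
from h import *
delta([*world([.119,-.001]),.193],86.4)
scar()
```

```text
t 9.07 pos [0.5623 0.0308 0.1935] rot [-179.81   -0.4    86.41] bay [ 0.118  -0.0016] F [ 1.98 15.    3.15] w 0.0004
shift mm [ 1.  -0.6  0.5] turn [-0.19 -0.4   0.01]
25 [108.6   3.8] [108.    3.3] [25.6  5.7] 81.4
70 [94.5  1. ] [95.6  0.2] [13. 21.] 0.5
76 [66.6  1.4] [67.5  0.9] [13.5 21. ] 0.5
75 [38.5  0.8] [39.2  0.6] [12.4 19.7] 2.0
80 [10.4  1. ] [10.8  0.8] [12.3 20.4] 2.8
```

The row is home: force rose to 15-20 N and the carriers are 28 mm apart at y≈1 mm. I'm backing off, rising and opening for the gate post.

move_arm --commands '[[[4, 0, 0], [0, 0, 0]], [[16, 0, 0], [0, 0, 0]], [[10, 0, -45], [0, 0, 0]], [[20, 30, -45], [0, 0, 0]], [[20, 50, 0], [0, 0, 0]]]' --fingers 45

```text
time_s: 9.75
tool_pos: [0.6465, 0.0982, 0.2847]
ee_rot: [-179.6, -0.2, 86.3]
ft_force: [0.1, -0.1, 0.4]
gripper_width: 0.0409
```

Run:
```python
from h import *
f=np.load("top0.npz");P=cloud(cam("top"),f["d"]);Z=P[...,2]
scar()
p,d=capture("side");P=cloud(cam("side"),d);b=bay(P);m=(P[...,2]>.046)&(P[...,2]<.056)&(b[...,0]>.13)&(b[...,0]<.25)&(b[...,1]<-.04)&(b[...,1]>-.13)
print("post side",m.sum(),b[m].mean(0))
print("post bay top",bay([.6494,.0948]),"g",world([.1875,-.085]))
delta([.6494,.0948,.225],86.4)
cv2.imwrite("pics/s3.png",cv2.resize(p[100:350,200:450,::-1],None,fx=2.4,fy=2.4,interpolation=cv2.INTER_CUBIC))
```

```text
68 [94.8  0.8] [95.3  0.3] [19.7 12.2] 90.0
70 [66.7  1.3] [67.2  0.6] [20.  13.2] 88.9
76 [38.5  0.9] [38.9  0.8] [12.9 19.3] 3.0
83 [10.1  1.3] [11.2  0.7] [19.8 14. ] 89.1
post side 29 [ 0.18399383 -0.08346625]
post bay top [ 0.18727582 -0.08450761] g [0.64990549 0.09499282]
t 9.85 pos [0.6483 0.0988 0.2793] rot [-179.29   -0.19   86.38] bay [ 0.1912 -0.0832] F [ 0.13 -0.18 -0.93] w 0.0418
shift mm [-4.1  2.  54.3] turn [-0.71 -0.19 -0.02]
```

View pics/s3.png

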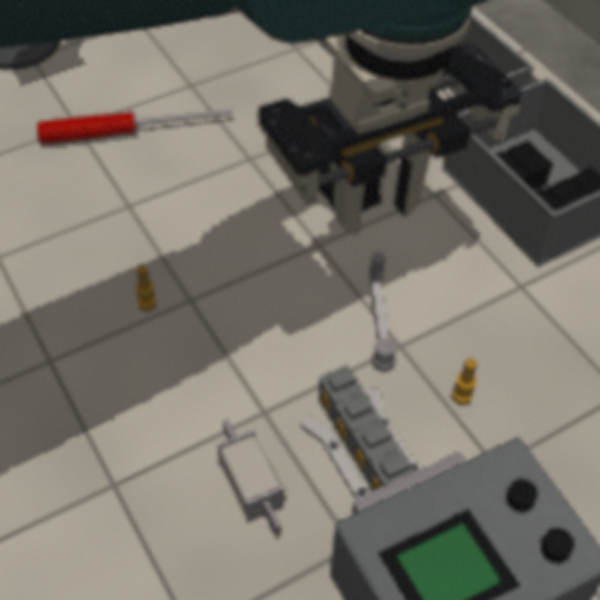

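The row is home and straight at (330-410, 370-480), and the open fingers hang above the post at (376,265). Descending and pinching the post.

move_arm --commands '[[[-4, 2, 27], [-0.7, 0, 0]], [[0, 0, 25], [0, 0, 0]]]'

```text
time_s: 10.1
tool_pos: [0.6501, 0.0963, 0.2265]
ee_rot: [179.9, -0.1, 86.4]
ft_force: [-0.5, 0.2, -0.4]
gripper_width: 0.042
```

move_arm --commands '[[[0, 0, 0], [0, 0, 0]], [[0, 0, 0], [0, 0, 0]], [[0, 0, 0], [0, 0, 0]], [[0, 0, 0], [0, 0, 0]]]' --fingers 0

```text
time_s: 10.6
tool_pos: [0.6493, 0.0972, 0.2267]
ee_rot: [-180.0, -0.1, 86.4]
ft_force: [0.6, 1.2, -5.6]
gripper_width: 0.0111
```

Run:
```python
from h import *
delta([.6494,.0948,.225],86.4)
p0=bay(state()["tool_pos"])
piv=np.array([.120,-.055]);r=p0-piv;g0=np.arctan2(*r);print("g",g0,"r",np.hypot(*r))
# arc waypoints, tool x ~ bay x, tool y ~ -bay y (yaw 86.4)
gs=np.linspace(g0,0,17);R=.075
pts=piv+R*np.c_[np.sin(gs),np.cos(gs)]
d=np.diff(pts,axis=0)*1000
print(np.c_[d[:,0],-d[:,1]].round(1).tolist(),pts[-1])
```

```text
t 10.6 pos [0.6493 0.0972 0.2267] rot [-1.7996e+02 -1.0000e-01  8.6440e+01] bay [ 0.1897 -0.0842] F [ 0.63  1.22 -5.63] w 0.0111
shift mm [-2.4  0.3  1.7] turn [-0.04 -0.1   0.04]
g 1.9678169845863276 r 0.07555320002401214
[[3.0, -8.7], [1.9, -9.0], [0.8, -9.2], [-0.3, -9.2], [-1.4, -9.1], [-2.5, -8.9], [-3.6, -8.5], [-4.6, -8.0], [-5.6, -7.3], [-6.4, -6.6], [-7.2, -5.8], [-7.8, -4.8], [-8.4, -3.8], [-8.8, -2.8], [-9.1, -1.7], [-9.2, -0.6]] [0.12 0.02]
```

move_arm --commands '[[[3, -8.7, 0], [0, 0, 0]], [[1.9, -9, 0], [0, 0, 0]], [[0.8, -9.2, 0], [0, 0, 0]], [[-0.3, -9.2, 0], [0, 0, 0]], [[-1.4, -9.1, 0], [0, 0, 0]]]'

```text
time_s: 11.22
tool_pos: [0.602, 0.1058, 0.2267]
ee_rot: [179.9, -0.3, 86.5]
ft_force: [4.9, -2.0, -6.9]
gripper_width: 0.011
```

```bash
cat > g.py <<'E'
from h import *
import sys
delta([*world([.120,.020]),.227],86.4)
p0=bay(state()["tool_pos"]);piv=np.array([.120,-.055]);r=p0-piv;g0=np.arctan2(*r);print("g",g0,"r",np.hypot(*r))
gs=np.linspace(g0,0,int(sys.argv[1]));pts=piv+.075*np.c_[np.sin(gs),np.cos(gs)];pts[0]=p0
d=np.diff(pts,axis=0)*1000;print(np.c_[d[:,0],-d[:,1]].round(1).tolist())
scar()
E
python3 g.py 12
```

```text
t 11.22 pos [0.602  0.1058 0.2267] rot [179.85  -0.26  86.5 ] bay [ 0.1953 -0.0366] F [ 4.91 -1.99 -6.93] w 0.011
shift mm [-75.2 -56.7  -0.8] turn [ 0.15 -0.26  0.1 ]
g 1.3304914210752843 r 0.0774935691589114
[[-5.1, -8.1], [-3.7, -8.3], [-4.7, -7.8], [-5.6, -7.1], [-6.4, -6.4], [-7.1, -5.6], [-7.8, -4.7], [-8.3, -3.7], [-8.7, -2.7], [-8.9, -1.6], [-9.0, -0.5]]
65 [94.7  0.6] [95.6  0. ] [20.4 12.9] 89.6
73 [66.8  1. ] [67.5  0.7] [20.1 12.7] 89.2
73 [38.4  0.9] [39.   0.6] [12. 19.] 1.9
81 [10.3  1.1] [10.8  0.8] [20.  12.3] 89.9
```

move_arm --commands '[[[-3.5, -8.1, 0], [0, 0, 0]], [[-3.7, -8.3, 0], [0, 0, 0]], [[-4.7, -7.8, 0], [0, 0, 0]], [[-5.6, -7.1, 0], [0, 0, 0]], [[-6.4, -6.4, 0], [0, 0, 0]]]'

```text
time_s: 11.9
tool_pos: [0.5598, 0.0837, 0.2269]
ee_rot: [179.9, -0.3, 86.5]
ft_force: [2.0, -0.0, -4.2]
gripper_width: 0.0099
```

```bash
python3 g.py 7
```

```text
t 11.9 pos [0.5598 0.0837 0.2269] rot [179.88  -0.34  86.53] bay [0.1706 0.0042] F [ 1.99 -0.02 -4.22] w 0.0099
shift mm [-50.5 -15.9  -0.5] turn [ 0.12 -0.34  0.13]
g 0.7070543128037042 r 0.07785543486807774
[[-8.9, -3.2], [-7.6, -4.5], [-8.1, -3.5], [-8.5, -2.6], [-8.7, -1.6], [-8.8, -0.5]]
20 [158.5   9.3] [159.3  10.2] [18.   6.3] 68.6
67 [94.8  0.6] [96.2  0.3] [19.7 13.6] 83.8
69 [66.7  1.1] [67.4  0.5] [20.1 12.3] 88.1
75 [38.4  0.8] [39.   0.4] [20.  13.2] 86.9
81 [10.3  0.8] [10.7  0.7] [13.4 19.8] 1.2
```

move_arm --commands '[[[-8.2, -5.5, 0], [0, 0, 0]], [[-8.9, -4.4, 0], [0, 0, 0]], [[-9.4, -3.2, 0], [0, 0, 0]]]'

```text
time_s: 12.32
tool_pos: [0.5437, 0.0559, 0.2269]
ee_rot: [179.9, -0.3, 86.5]
ft_force: [2.0, -0.9, -0.8]
gripper_width: 0.0027
```

```bash
cat >> g.py <<'E'
p,d=capture("side");cv2.imwrite("pics/s%d.png"%(100*state()["time_s"]),cv2.resize(p[180:350,250:420,::-1],None,fx=3.4,fy=3.4,interpolation=cv2.INTER_CUBIC))
E
python3 g.py 4;ls -t pics|head -1; cp pics/$(ls -t pics|head -1) pics/a.png
```

```text
t 12.32 pos [0.5437 0.0559 0.2269] rot [179.92  -0.29  86.5 ] bay [0.1418 0.0185] F [ 2.05 -0.92 -0.79] w 0.0027
shift mm [-21.8  -1.5  -0.2] turn [ 0.08 -0.29  0.1 ]
g 0.2882898861572113 r 0.07665451759805868
[[-7.5, -0.1], [-7.1, -1.0], [-7.2, -0.3]]
70 [94.6  0.5] [95.2  0.3] [12.5 19.4] 1.0
71 [66.9  1.2] [67.3  0.5] [20.1 12.6] 89.6
76 [38.5  0.7] [39.7  0.4] [14.  19.8] 1.2
80 [10.2  0.9] [10.7  0.5] [13.3 19.6] 1.3
s1242.png
```

View pics/a.png

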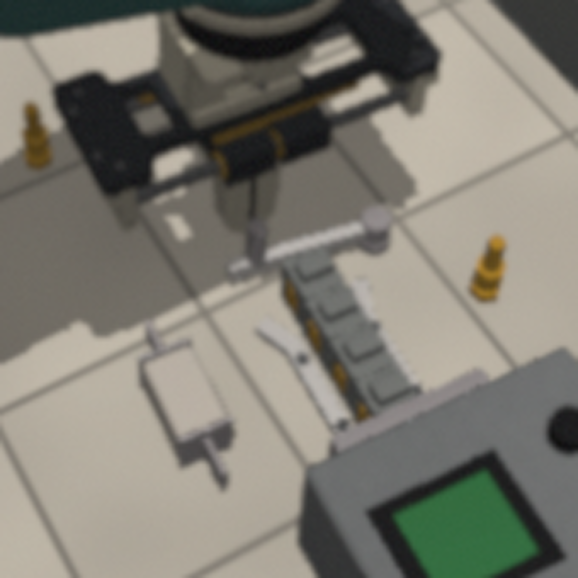

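The post at (257,235) has slipped to the front edge of the pads and the gate is nearly shut. I'll push the post the rest of the way with the closed fingers.

move_arm --commands '[[[2, -1.5, 4], [0, 0, 0]], [[0, 0, 4], [0, 0, 0]], [[-4, 0, 0], [0, 0, 0]], [[-4, 0, 0], [0, 0, 0]], [[-2, 0, 0], [0, 0, 0]]]'

```text
time_s: 13.05
tool_pos: [0.542, 0.0476, 0.2185]
ee_rot: [179.9, -0.3, 86.5]
ft_force: [-0.3, 1.0, -0.8]
gripper_width: 0.0003
```

move_arm --commands '[[[-1.5, 0, 0], [0, 0, 0]]]'

```text
time_s: 13.18
tool_pos: [0.5419, 0.046, 0.2185]
ee_rot: [179.9, -0.3, 86.5]
ft_force: [0.6, 5.7, -0.1]
gripper_width: 0.0004
```

```bash
cat >> g.py <<'E'
b=None
def gate():
    for n in("side","top"):
        p,d=capture(n);P=cloud(cam(n),d);b=bay(P);z=P[...,2]
        m=(z>.019)&(z<.0245)&(b[...,0]>.105)&(b[...,0]<.16)&(b[...,1]>-.04)&(b[...,1]<.045)&(d>0)
        q=b[m]; 
        if len(q)>10:
            v=cv2.fitLine(q.astype(np.float32),cv2.DIST_HUBER,0,.001,.01).ravel();print(n,len(q),"gate",np.arctan(v[0]/v[1]).round(3),"mid",q.mean(0).round(4))
gate()
E
python3 g.py 3
```

```text
t 13.18 pos [0.5419 0.046  0.2185] rot [179.92  -0.29  86.47] bay [0.1318 0.0197] F [ 0.61  5.69 -0.14] w 0.0004
shift mm [-11.7  -0.3  -8.5] turn [ 0.08 -0.29  0.07]
g 0.15653680238778722 r 0.07559864716170794
[[-5.9, -0.1], [-5.9, -0.2]]
69 [94.6  1. ] [94.6  0.4] [19.7 11.7] 88.0
68 [66.9  1.2] [67.5  1.3] [20.4 12.7] 88.6
74 [38.6  1. ] [39.2  0.5] [12.8 19.5] 4.6
77 [10.3  1.1] [10.5  0.5] [12.3 20.2] 0.3
side 91 gate -0.028 mid [0.1165 0.0003]
```

move_arm --commands '[[[-1, 0, 0], [0, 0, 0]]]'

```text
time_s: 13.5
tool_pos: [0.5419, 0.0455, 0.2185]
ee_rot: [179.9, -0.4, 86.5]
ft_force: [-0.3, 11.2, -0.7]
gripper_width: 0.0004
```

move_arm --commands '[[[5, 0, 0], [0, 0, 0]], [[30, 0, -10], [0, 0, 0]], [[50, 0, -30], [0, 0, 0]], [[50, 0, -30], [0, 0, 0]], [[30, 0, -20], [0, 0, 0]]]'

```text
time_s: 14.12
tool_pos: [0.552, 0.2129, 0.3105]
ee_rot: [180.0, -0.2, 86.3]
ft_force: [-0.3, 0.5, -0.2]
gripper_width: 0.0003
```

move_arm --commands '[[[0, 0, 0], [0, 0, 0]], [[0, 0, 0], [0, 0, 0]]]'

```text
time_s: 14.38
tool_pos: [0.5519, 0.2143, 0.3113]
ee_rot: [179.9, -0.2, 86.4]
ft_force: [0.7, -0.2, 0.2]
gripper_width: 0.0002
```

```bash
python3 g.py 3
python3 - <<'E'
from h import *
p,d=carriers();P=cloud(cam("top"),d);b=bay(P);z=P[...,2]
m=(z>.047)&(z<.056)&(b[...,0]>.105)&(b[...,0]<.14)&(b[...,1]>0)&(b[...,1]<.045);print("post top",m.sum(),b[m].mean(0))
cv2.imwrite("pics/t2.png",cv2.resize(p[130:280,230:460,::-1],None,fx=3.4,fy=3.4,interpolation=cv2.INTER_CUBIC))
E
```

```text
t 14.38 pos [0.5519 0.2143 0.3113] rot [ 1.799e+02 -1.600e-01  8.641e+01] bay [0.3004 0.0203] F [ 0.65 -0.25  0.15] w 0.0002
shift mm [-1.806e+02  1.000e-01  8.380e+01] turn [ 0.1  -0.16  0.01]
g 1.1753348198540299 r 0.19549349293075727
[[-138.8, 12.9], [-41.6, -12.6]]
69 [94.4  0.7] [95.   0.1] [19.7 12.1] 88.2
74 [66.6  1.4] [67.   0.9] [19.9 12.4] 86.0
75 [38.3  1.3] [38.7  0.5] [12.  20.1] 2.9
76 [10.2  0.8] [10.5  0.7] [13.1 19.9] 7.6
side 94 gate -0.021 mid [0.1161 0.0005]
top 139 gate -0.001 mid [ 0.1188 -0.0034]
66 [97.1 -0.1] [11.  19.1] 3.2
72 [68.8 -0.1] [11.4 20.3] 2.5
77 [41.   0.5] [11.3 20.6] 1.5
71 [13.   0.4] [11.6 19.2] 3.5
post top 35 [0.11893422 0.02013515]
```

View pics/t2.png

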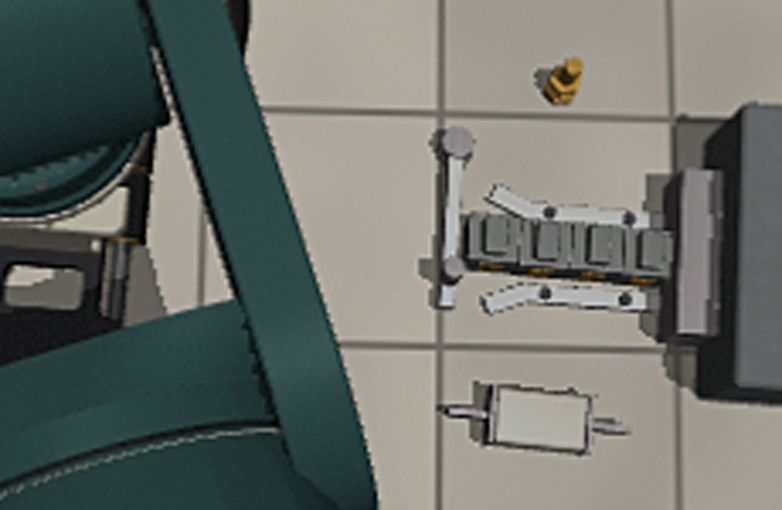

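The top view shows the row tight against the stop at (470-670, 240) and the gate bar shut across the mouth at x≈450. The gripper is clear, and the bolt and fuse in view have not moved. Handing in.

```bash
python3 -c "
from station import *
print(finish_job())"
```

```text
the job is handed in; nothing more can be done
None
```

The four fuse carriers are home against the stop and the gate is shut behind them. I handed the job in at about 14.5 s of the 56 s allowed; no verdict was reported.

- **Push:** I pushed the last carrier with the closed fingers as a flat face, turning the row about 4° on the way to line it up with the bay. The row met the stop with a force rise to about 20 N.
- **Gate:** I pinched the post and swung the gate round. Near the end the post slid forward out of the pads, so I pushed it the rest of the way with the closed fingers. The force rose to about 11 N at the hard stop.
- **Carriers, top camera:** the centres are at about 13, 41, 69 and 97 mm from the stop, within 0.5 mm of the middle line, and look straight in the picture. Angles fitted to the small ridges read 1.5 to 3.5° off, up to 7.6° in one side-view fit; I put that down to pixel noise.
- **Gate, cameras:** the angle reads about 0.00 rad from the top camera and −0.02 rad from the side camera.
- **Clearance:** the gripper is clear with almost no force on it. One bolt and the fuse look unmoved in the last picture. I did not recheck the holder, the other bolt or the screwdriver at the end; nothing touched them as far as I could tell.
- **Disagreement:** the side camera reads carrier positions 2 to 3 mm nearer the stop than the top camera. It had a similar offset before the push, so I took it as a calibration error.

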